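# Put the misplaced jars and the tape measure back in their places

## Task

Tidy the bench: stand each screw-top jar upright, right down in the holder whose collar has the colour of the jar's lid, and lay the yellow tape measure flat in the middle of the outline on the yellow pad, its sides parallel to the pad's sides (any quarter turn will do). Two jars stand in the wrong holders, so clear a holder before you fill it; set things down rather than drop them, do not knock a jar over, and leave the mug and the roll of masking tape where they are.

Things in the scene. Friction and masses are not known exactly. Their poses are not given: they have to be found in the camera images.
- red_jar: Screw-top jar of small parts: white body with a red lid, 47 mm diameter, 76 mm tall. Origin: centre of its underside; z along its axis, up. Upright, loose, about 0.07 kg; grip it round the body or lid at about 45 mm above its underside. At the start it stands in the black holder.
- black_jar: Screw-top jar of small parts: tan body with a black lid, 43 mm diameter, 66 mm tall. Origin: centre of its underside; z along its axis, up. Upright, loose, about 0.07 kg; grip it round the body or lid at about 45 mm above its underside. At the start it stands in the white holder.
- white_jar: Screw-top jar of small parts: greyish blue body with a white lid, 51 mm diameter, 61 mm tall. Origin: centre of its underside; z along its axis, up. Upright, loose, about 0.07 kg; grip it round the body or lid at about 45 mm above its underside. At the start it stands on the bare table.
- red_holder: Jar holder, fixed to the table: a light wooden square base plate 92x92x5 mm with steel screw heads at its corners and on it a round red collar, outer diameter 82, inner diameter 72 mm, whose rim is 17 mm above the table. A jar stands inside the collar on the base plate, 5 mm above the table. Origin: centre of the plate's underside, on the table; z up. Empty at the start.
- black_holder: Jar holder, fixed to the table: a light wooden square base plate 92x92x5 mm with steel screw heads at its corners and on it a round black collar, outer diameter 82, inner diameter 72 mm, whose rim is 17 mm above the table. A jar stands inside the collar on the base plate, 5 mm above the table. Origin: centre of the plate's underside, on the table; z up. The red-lidded jar stands in it at the start.
- white_holder: Jar holder, fixed to the table: a light wooden square base plate 92x92x5 mm with steel screw heads at its corners and on it a round white collar, outer diameter 82, inner diameter 72 mm, whose rim is 17 mm above the table. A jar stands inside the collar on the base plate, 5 mm above the table. Origin: centre of the plate's underside, on the table; z up. The black-lidded jar stands in it at the start.
- tape_measure: Yellow tape measure with black trim lying flat on the table, 66 mm along its x, 74 mm along its y, 36 mm tall, 0.21 kg, loose. Origin: centre of its underside; z up. Grip it across x (64 mm wide there), fingers either side of the origin, at about 24 mm above its underside.
- tape_pad: Flat square yellow pad, 110x110x6 mm, fixed to the table, with a black square outline 86x86 mm painted on it: the place of the tape measure, which rests 5 mm above the table there. Origin: centre of its underside; x and y along its sides, z up. It has no rim.
- masking_tape: Roll of beige masking tape lying flat, outer diameter 96 mm, 25 mm tall, loose; a bystander among the things. Origin: centre of its underside; z up.
- mug: White mug of 82 mm diameter with a handle, 91 mm tall, loose, 114 mm over the handle, to the right of the work; a bystander. Origin: centre of its bounding box on the underside (the cup's axis lies 17 mm from it towards local +y, the handle points to local -y); z up.
Things that resemble listed ones, but are neither listed nor needed, are in the scene too. What is meant by the tape_measure is not green or purple, and is the larger of those in its own colour.

How it is judged:
By the outcome, as a careful person would: the job done as asked, in the order asked, and still so for the second after the job is handed in, with the robot touching nothing.
It also fails if it takes over 120 s, if anything falls off the work surface, if the arm or the gripper's body presses on something with over 40 N, if the wrist force passes 120 N, or if a joint passes its speed limit or range.

## Robot

A 6-joint arm with a two-finger parallel gripper is mounted at the origin on the work surface; the furniture and walls round the work are solid. World frame = base frame: x ahead of the robot, y to its left, z up, the work surface at z = 0. Lengths are in m, angles in degrees, forces in N, time in s.
With the tool pointing down it reaches from about 0.225 to 0.875 m from the base axis. Payload 3.4 kg.
Tool frame: the origin (TCP) lies midway between the tips of the shut fingers; the grasp point (between the pads) lies 19 mm behind it; z points along the fingers, y is the line along which they close (so a half turn about z gives the same grasp; the last joint's range is limited). The gripper opens to 85 mm and grips with 20 to 120 N. Pads are 22 mm wide; open, the fingers measure 114 mm over their backs; the gripper's body (76 mm by 85 mm) begins 54 mm behind the grasp point. The pads swing forward as they close: fully open they stand 13 mm farther back than shut.
Start: joints at [63.942, 15.808, 86.224, -0, 77.962, -6.933], TCP at [0.188, 0.543, 0.231] pointing down, gripper open.
Joint ranges: [-165.64, 165.64], [-43.16, 119.46], [12.63, 154.43], [-67.54, 247.53], [6.08, 155.33], [-154.97, 154.97]. Speed limits (degrees/s): [147.25, 147.25, 180, 180, 180, 180].

## Interface

Orientations are given as [roll, pitch, yaw] about the fixed x, y, z axes, in that order (R = Rz(yaw) Ry(pitch) Rx(roll)).
In Python, from cell import robot, cams gives the robot as it stands. Calls block until the motion is done:
- robot.movep(position, orientation): joint-space move of the TCP to a pose.
- robot.line_to(position, rate=0.15, orientation=None, contact_N=None): straight line of the TCP; orientation=None keeps the orientation; rate is the mean speed in m/s. With contact_N (N) it stops when the force on the tool has changed by that much, and returns True; else False.
- robot.move_j(angles): joint-space move.
- robot.open_gripper() and robot.close_gripper(squeeze=None): open the fingers fully, or close them until they stop; squeeze is the grip in N (None keeps the last).
- robot.wait(seconds).
- robot.ik(position, orientation): joint angles nearest the present ones, or None.
- cams.get_image(name): name is "scene" or "side" or "wrist"; returns a dict with "pixels" (400x640x3 uint8, blue, green, red), "vertical_fov" (degrees; the focal length in pixels is half the picture's height over the tangent of half this angle, whatever the lens; pixels are square), "cx", "cy" (the principal point, pixels), "R" (3x3) and "t" (3): a world point X has camera coordinates R X + t; the wrist camera has in their place "mount" (4x4, takes a point from camera to tool coordinates, whose origin is the TCP and whose axes are the flange's). Camera axes: x right, y down, z forward; pixel columns grow to the right and rows downward; lengths in m; the calibration is good to about 2 mm. A picture is of the moment at which its call begins: read the wrist's pose just before it. There is no depth.
A pose or a line that the arm cannot do raises robot.MotionError and nothing moves.
- robot.finish_job(): hands the job in; it is judged then, once.
Trained networks look in a picture, given as the dict that the camera call returned (one of the last four; its "shot" number tells which), for a name from the list of things; names that differ only in an ending like _2 or _b are one class to them, and where a whole thing is asked for, a point or a joint stands for the part that bears it (a point fixed in the world has none). Each returns a list of dicts, best first, with "conf" (0 to 1); they miss things now and then, are a little off and sometimes report something else, mostly with a low value. They report only what shows in the picture. A call takes as long as a camera call. They do not tell look-alikes from the thing itself.
- cams.regions_of(picture, name): "mask" (400x640 bool, what is visible of it) and "rect" ([left, top, width, height] in pixels, round what is visible of it).
Readings, each from a call of its own:
- robot.read_t(): time.
- robot.read_qpos(): joint angles.
- robot.read_dq(): joint speeds.
- robot.read_effort(): joint torques, N m.
- robot.read_position(): TCP position.
- robot.read_tool_rot(): TCP orientation.
- robot.read_ft_force(): force on the tool from outside, world axes, zero at the start.
- robot.read_moment(): the same for the moment, N m.
- robot.read_gripper_width(): opening from 0.0 (shut) to 1.0 (fully open).
- robot.read_gripper_force(): force on a finger pad.
Only numpy, scipy, OpenCV 4.12 (cv2) and the standard library are available. Lean on these libraries where they do the work, as an engineer would, in place of code of your own. Each camera call takes 0.05 s, during which the arm holds its last target. There are 200 camera calls.

## Working session

There is one attempt and no reset: what is moved stays moved. The work goes in short steps, each a Python script; the robot and the scene stay as the last script left them, time stands still between calls to the robot, and variables do not carry over. Pictures are saved under pics/ and viewed, at most 14 in all, crops included, and the job is handed in when it is done.

```bash
ls; mkdir -p pics; python3 - <<'E'
from cell import robot, cams
import cv2
for n in("scene","side"):
    p=cams.get_image(n); cv2.imwrite(f"pics/{n}0.png",p["pixels"])
    print(n,p["vertical_fov"],p["cx"],p["cy"],p["R"],p["t"])
    for k in ["red_jar","black_jar","white_jar","red_holder","black_holder","white_holder","tape_measure","tape_pad","masking_tape","mug"]:
        print(k,[(round(r["conf"],2),[int(v) for v in r["rect"]]) for r in cams.regions_of(p,k)])
p=cams.get_image("wrist"); print(p["mount"],p["vertical_fov"],p["cx"],p["cy"],robot.read_tool_rot(),robot.read_t())
E
```

```text
pics
scene 56.721125236430396 317.0143128603356 200.8168648317757 [[ 0.8884972  -0.45886405 -0.00406334]
 [-0.28319672 -0.54134258 -0.79167407]
 [ 0.36107112  0.70455091 -0.61093016]] [-0.46565282  0.1551158   0.78873304]
red_jar [(0.76, [333, 237, 22, 39])]
black_jar [(0.66, [290, 125, 17, 23])]
white_jar [(0.62, [288, 204, 21, 26])]
red_holder [(0.78, [239, 145, 37, 21]), (0.22, [283, 142, 34, 13])]
black_holder [(0.73, [315, 253, 59, 41]), (0.19, [379, 272, 69, 70])]
white_holder [(0.72, [281, 139, 32, 16])]
tape_measure [(0.92, [253, 244, 37, 31]), (0.89, [384, 227, 25, 21]), (0.89, [245, 209, 18, 21]), (0.82, [312, 159, 32, 24])]
tape_pad [(0.66, [247, 168, 39, 26])]
masking_tape [(0.86, [343, 190, 36, 26]), (0.17, [279, 141, 36, 19])]
mug [(0.72, [378, 274, 70, 67])]
side 54.03066008092692 318.6273094674119 198.49677414783162 [[-0.99984106 -0.0168058  -0.00595146]
 [-0.002147    0.44488783 -0.89558373]
 [ 0.01769873 -0.8954286  -0.4448532 ]] [0.46893938 0.06002322 0.93095592]
red_jar [(0.58, [315, 154, 14, 30])]
black_jar [(0.94, [224, 266, 24, 46]), (0.17, [316, 153, 11, 28])]
white_jar [(0.73, [323, 188, 13, 26]), (0.54, [238, 226, 32, 32])]
red_holder [(0.6, [283, 288, 75, 49])]
black_holder [(0.78, [307, 173, 30, 17])]
white_holder [(0.94, [210, 286, 55, 41])]
tape_measure [(0.96, [240, 226, 34, 34]), (0.86, [360, 213, 18, 18]), (0.76, [349, 181, 32, 22]), (0.74, [261, 178, 16, 10])]
tape_pad [(0.93, [299, 242, 60, 36])]
masking_tape [(0.72, [247, 196, 34, 21]), (0.28, [294, 134, 32, 35])]
mug []
[[ 8.70372988e-04 -9.50375503e-01 -3.11103915e-01  8.05188619e-02]
 [ 9.99999599e-01  8.92040785e-04  7.26410959e-05 -1.00629088e-04]
 [ 2.08481063e-04 -3.11103854e-01  9.50375899e-01 -1.41686334e-01]
 [ 0.00000000e+00  0.00000000e+00  0.00000000e+00  1.00000000e+00]] 63.203921023431434 317.75716923885386 195.40215298225218 [1.79991846e+02 1.15505794e-03 1.60875137e+02] 1.15
```

View pics/scene0.png

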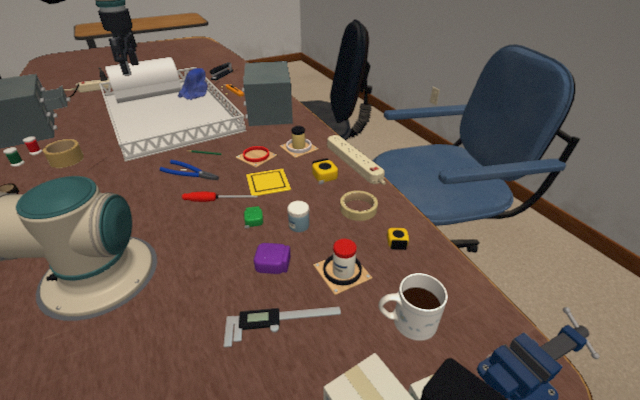

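View pics/side0.png

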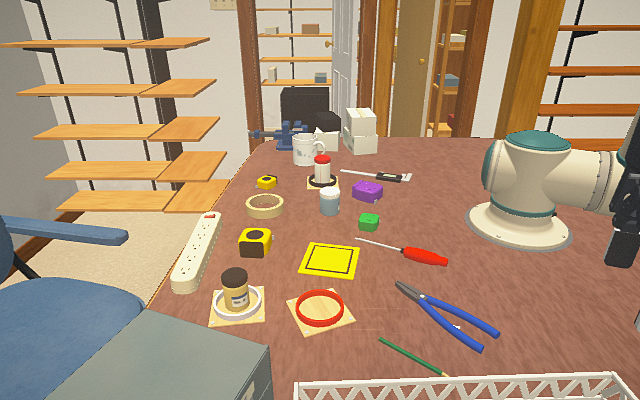

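```bash
cat > h.py <<'E'
from cell import robot, cams
import numpy as np, cv2
from scipy.spatial.transform import Rotation as Ro
def cam(p,pos=None,rpy=None):
    "returns camera-to-world R, centre, f"
    f=200/np.tan(np.radians(p["vertical_fov"]/2))
    if "mount" in p:
        M=np.array(p["mount"]); T=Ro.from_euler('xyz',rpy,degrees=True).as_matrix()
        return T@M[:3,:3], T@M[:3,3]+pos, f
    R=np.array(p["R"]); return R.T,-R.T@np.array(p["t"]),f
def px2w(p,uv,z,pos=None,rpy=None):
    R,c,f=cam(p,pos,rpy); uv=np.atleast_2d(uv).astype(float)
    d=np.c_[(uv[:,0]-p["cx"])/f,(uv[:,1]-p["cy"])/f,np.ones(len(uv))]@R.T
    return c+d*((z-c[2])/d[:,2])[:,None]
def w2px(p,X,pos=None,rpy=None):
    R,c,f=cam(p,pos,rpy); q=(np.atleast_2d(X)-c)@R
    return q[:,:2]/q[:,2:]*f+[p["cx"],p["cy"]]
def shot(name):
    pos,rpy=robot.read_position(),robot.read_tool_rot()
    p=cams.get_image("wrist"); cv2.imwrite(f"pics/{name}.png",p["pixels"]); return p,np.array(pos),rpy
E
python3 - <<'E'
from h import *
np.set_printoptions(precision=3,suppress=True)
S=cams.get_image("scene");D=cams.get_image("side")
for k,a,b,z in [("redH",(256,155),(320,308),.015),("blackH",(343,269),(322,181),.015),("whiteH",(299,147),(237,301),.015),("pad",(268,182),(330,261),.006),("wjar lid",(298,208),(330,192),.06),("tape",(325,165),(255,236),.034),("mtape",(359,202),(265,203),.024),("small",(398,233),(266,180),.025),("green",(254,211),(369,218),.025),("purple",(273,251),(367,186),.03),("mug",(421,292),(305,138),.09)]:
    print(k,px2w(S,a,z)[0],px2w(D,b,z)[0])
E
```

```text
redH [0.459 0.286 0.015] [0.461 0.309 0.015]
blackH [ 0.461 -0.241  0.015] [ 0.463 -0.215  0.015]
whiteH [0.599 0.27  0.015] [0.604 0.293 0.015]
pad [0.443 0.144 0.006] [0.443 0.162 0.006]
wjar lid [ 0.442 -0.063  0.06 ] [ 0.442 -0.048  0.06 ]
tape [0.607 0.11  0.034] [0.601 0.114 0.034]
mtape [ 0.607 -0.072  0.024] [ 0.604 -0.058  0.024]
small [ 0.623 -0.212  0.025] [ 0.621 -0.199  0.025]
green [0.358 0.016 0.025] [0.352 0.019 0.025]
purple [ 0.346 -0.138  0.03 ] [ 0.341 -0.149  0.03 ]
mug [ 0.516 -0.404  0.09 ] [ 0.518 -0.382  0.09 ]
```

```bash
python3 - <<'E'
from h import *
np.set_printoptions(precision=3,suppress=True)
for i,(x,y) in enumerate([(.52,.22),(.49,-.13)]):
    robot.movep([x,y+.038,.26],[180,0,90]); robot.wait(.2)
    p,pos,rpy=shot(f"w{i}"); print(pos,rpy,robot.read_t())
    for k in ["red_jar","black_jar","white_jar","red_holder","black_holder","white_holder","tape_measure","tape_pad","masking_tape"]:
        for r in cams.regions_of(p,k):
            c,s,a=cv2.minAreaRect(np.argwhere(r["mask"])[:,::-1].astype(np.float32))
            if r["conf"]>.3: print(k,round(r["conf"],2),np.array(c),np.array(s),round(a,1),px2w(p,c,.01,pos,rpy)[0])
E
```

```text
[0.519 0.259 0.26 ] [-179.99   -0.01   90.1 ] 3.1083
black_jar 0.57 [394.862 137.573] [51.244 42.642] 17.1 [0.611 0.284 0.01 ]
black_jar 0.57 [378.86  354.593] [63.5   31.077] 19.7 [ 0.612 -0.042  0.01 ]
white_jar 0.97 [262.97  356.429] [18.615 36.231] 67.4 [ 0.437 -0.046  0.01 ]
red_holder 0.58 [268.832 121.544] [79.247 76.476] 65.3 [0.461 0.302 0.01 ]
white_holder 0.55 [387.95 131.15] [75.802 79.62 ] 81.9 [0.602 0.291 0.01 ]
tape_measure 0.77 [379.338 269.473] [52.443 59.348] 9.5 [0.604 0.104 0.01 ]
tape_measure 0.77 [213.664 329.784] [ 7.616 30.594] 23.2 [0.367 0.003 0.01 ]
tape_pad 0.77 [259.364 233.761] [85.223 75.203] 10.1 [0.442 0.157 0.01 ]
tape_pad 0.49 [379.004 269.223] [53.051 59.352] 8.4 [0.603 0.105 0.01 ]
masking_tape 0.59 [378.778 354.421] [64.442 32.019] 19.7 [ 0.612 -0.042  0.01 ]
[ 0.49  -0.091  0.26 ] [179.999  -0.015  90.099] 5.1333
red_jar 0.79 [293. 281.] [62. 40.] 90.0 [ 0.456 -0.264  0.01 ]
white_jar 0.97 [273.  135.5] [51. 50.] 90.0 [ 0.436 -0.064  0.01 ]
black_holder 0.76 [294.5 259. ] [60. 69.] 90.0 [ 0.459 -0.23   0.01 ]
tape_measure 0.85 [419.    4.5] [ 9. 64.] 90.0 [0.597 0.075 0.01 ]
tape_measure 0.75 [415.118 249.788] [40.6   42.445] 29.1 [ 0.621 -0.216  0.01 ]
tape_measure 0.75 [192.924  66.764] [48.9   49.038] 15.9 [0.349 0.012 0.01 ]
tape_measure 0.68 [195.47  200.174] [63.612 58.502] 31.6 [ 0.334 -0.146  0.01 ]
masking_tape 0.63 [416.5 139. ] [79.903 84.146] 45.0 [ 0.608 -0.068  0.01 ]
```

View pics/w0.png

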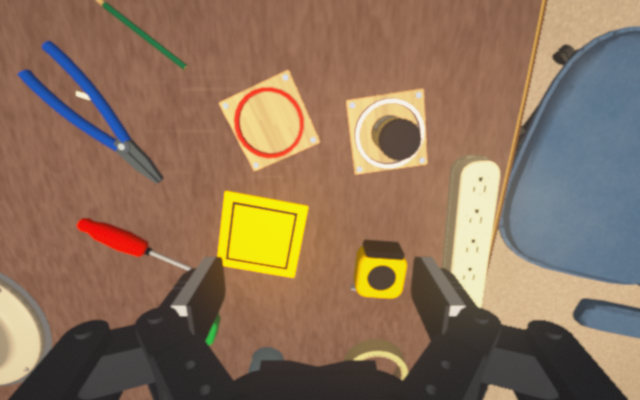

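View pics/w1.png

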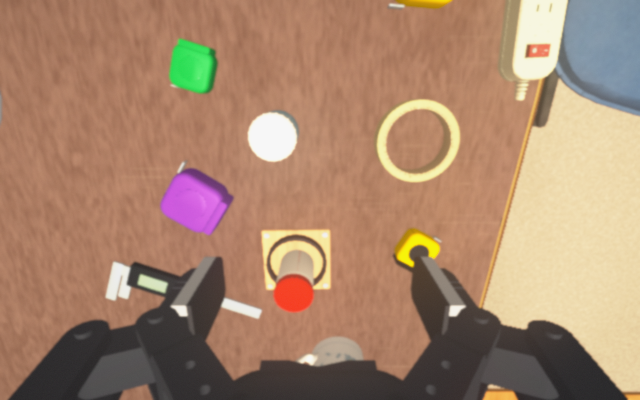

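```bash
cat >> h.py <<'E'
def lid(p,pos,rpy,col,z,near,r=.024):
    "centre of the lid of a colour, sought round its expected place"
    hsv=cv2.cvtColor(p["pixels"],cv2.COLOR_BGR2HSV).astype(int); H,S,V=hsv[...,0],hsv[...,1],hsv[...,2]
    m={"red":((H<8)|(H>172))&(S>170)&(V>120),"black":V<65,"white":(S<60)&(V>150)}[col].astype(np.uint8)
    m=cv2.morphologyEx(m,cv2.MORPH_OPEN,np.ones((5,5)))
    n,l,st,ce=cv2.connectedComponentsWithStats(m)
    e=w2px(p,[*near,z],pos,rpy)[0]
    i=1+min(range(n-1),key=lambda i:np.hypot(*(ce[i+1]-e))+1e4*(st[i+1,4]<300))
    q=np.argwhere(l==i)[:,::-1].astype(np.float32); c,R=cv2.minEnclosingCircle(q)
    w=px2w(p,c,z,pos,rpy)[0][:2]; print(col,"lid px",c,R,"expected",e,"world",w); return w
DOWN=[180,0,90]
def look_jar(col,near,ztop):
    robot.movep([*near,.2],DOWN); robot.wait(.2)
    s=shot("lid_"+col); return lid(*s,col,ztop,near)
E
python3 - <<'E'
from h import *
np.set_printoptions(precision=4,suppress=True)
P1=np.array([.49,-.091,.26]);p=cams.get_image("wrist");r=[180,0,90.1]
n=px2w(p,(293,293),.081,P1,r)[0][:2]; print(n, px2w(p,(296,260),.012,P1,r)[0],px2w(p,(273,136),.061,P1,r)[0])
P0=np.array([.519,.259,.26])
print(px2w(p,(400,139),.071,P0,r)[0],px2w(p,[(269,122),(390,133),(263,234)],.014,P0,r))
w=look_jar("red",n,.081); print(robot.read_t())
E
```

```text
[ 0.4612 -0.2344] [ 0.4604 -0.2305  0.012 ] [ 0.4427 -0.0577  0.061 ]
[0.6016 0.291  0.071 ] [[0.4613 0.3021 0.014 ]
 [0.6036 0.2897 0.014 ]
 [0.4471 0.1588 0.014 ]]
red lid px (317.02734375, 192.7109375) 27.226837158203125 expected [317.2766 190.2028] world [ 0.461  -0.2366]
6.5583
```

View pics/lid_red.png

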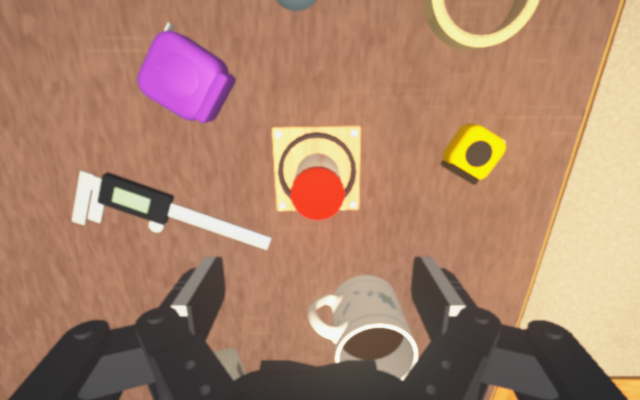

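```bash
cat >> h.py <<'E'
def grasp(xy,z,ori=None,lift=.16):
    robot.line_to([*xy,z+.02],.15); robot.line_to([*xy,z],.05,contact_N=12)
    robot.close_gripper(40); robot.wait(.2); w=robot.read_gripper_width()
    robot.line_to([*xy,lift],.12); print("grip",w,robot.read_gripper_width(),robot.read_gripper_force(),robot.read_t())
def place(xy,z,ori=DOWN,hi=.16,lift=.2):
    robot.movep([*xy,hi],ori); robot.line_to([*xy,z+.02],.12)
    hit=robot.line_to([*xy,z-.004],.025,contact_N=4)
    print("hit",hit,robot.read_position(),robot.read_ft_force()); robot.open_gripper(); robot.wait(.2)
    robot.line_to([*xy,lift],.15); print(robot.read_t())
E
python3 - <<'E'
from h import *
np.set_printoptions(precision=4,suppress=True)
grasp([.461,-.236],.031)
place([.461,.302],.031)
robot.line_to([.461,.34,.26],.2); robot.wait(.2)
p,pos,rpy=shot("red_done"); w=look_jar("black",[.602,.290],.071)
E
```

```text
grip 0.5306930975927961 0.5288984238134122 40.85757449269295 10.125
hit True [0.4608 0.3019 0.0314] [-0.6924 -0.3493  4.2219]
15.825
black lid px (317.5, 398.0) 306.501708984375 expected [319.5943 186.8779] world [0.6008 0.0463]
```

View pics/red_done.png

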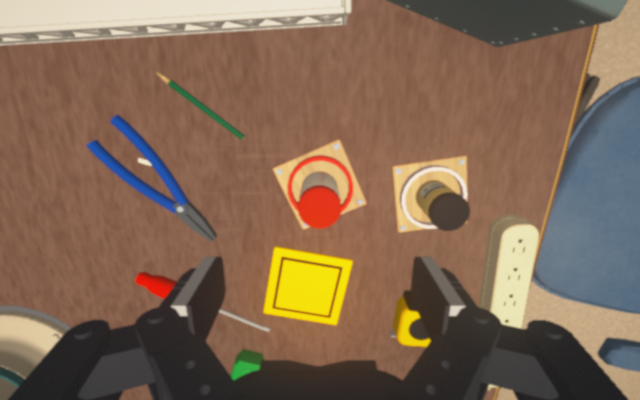

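```bash
sed -i 's/^    m=cv2.morphologyEx/    m[255:]=0\n&/; s/"black":V<65/"black":V<85/' h.py; python3 - <<'E'
from h import *
im=cv2.imread("pics/lid_black.png"); print(im[187,319],im[160:215:8,319].max(1))
p=cams.get_image("wrist"); pos,rpy=np.array(robot.read_position()),robot.read_tool_rot(); print(pos)
lid(p,pos,rpy,"black",.071,[.602,.29])
E
```

```text
[65 75 94] [159  97  95  94  93  91 171]
[0.60113676 0.29098394 0.20138087]
black lid px (487.2930908203125, 156.70689392089844) 10.410601615905762 expected [319.22624566 186.62550727] world [0.74448674 0.31675127]
```

View pics/lid_black.png

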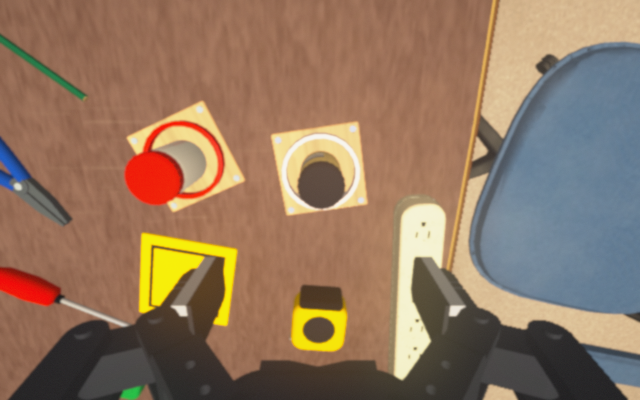

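```bash
sed -i 's/V<85/V<108/' h.py; python3 - <<'E'
from h import *
np.set_printoptions(precision=4,suppress=True)
p=cams.get_image("wrist"); r=[180,0,90.1]
bh=px2w(p,(317,170),.015,np.array([.4605,-.2340,.201]),r)[0][:2]
b=px2w(p,(321.5,186),.071,np.array(robot.read_position()),r)[0][:2]
wh=px2w(p,(320,171),.015,np.array(robot.read_position()),r)[0][:2]; print(bh,b,wh)
assert np.hypot(*(bh-[.4605,-.2305]))<.008
grasp(b,.031); place(bh,.031)
w=look_jar("white",[.4427,-.0577],.061)
E
```

```text
[ 0.4591 -0.2337] [0.6039 0.2904] [0.603 0.29 ]
grip 0.48110559032738687 0.4823170896982736 40.405097007751465 21.2083
hit True [ 0.4589 -0.2336  0.0314] [0.3226 0.6821 3.9695]
26.9583
white lid px (316.362548828125, 179.4905242919922) 28.6072998046875 expected [317.8013 181.1541] world [ 0.4414 -0.0562]
```

```bash
python3 - <<'E'
from h import *
np.set_printoptions(precision=4,suppress=True)
grasp([.4414,-.0562],.026); place([.603,.290],.031)
for n,xy in (("pad",(.445,.165)),("tape",(.604,.112))):
    robot.movep([xy[0],xy[1]+.02,.2],DOWN); robot.wait(.2)
    p,pos,rpy=shot("c_"+n); print(pos,rpy)
    for r in cams.regions_of(p,"tape_"+("pad" if n=="pad" else "measure"))[:2]:
        c,s,a=cv2.minAreaRect(np.argwhere(r["mask"])[:,::-1].astype(np.float32))
        print(n,r["conf"],c,s,a); q=cv2.boxPoints((c,s,a)); print(q); print(px2w(p,q,.006 if n=="pad" else .036,pos,rpy), px2w(p,c,.006 if n=="pad" else .036,pos,rpy))
E
```

```text
grip 0.5742785968925519 0.5757777356212365 41.407396495342255 31.5667
hit True [0.6028 0.2899 0.0315] [0.0896 0.235  2.7827]
36.725
[0.4466 0.1857 0.1998] [179.973   -0.0143  90.0223]
pad 0.97 (314.0522155761719, 196.4306640625) (102.5896987915039, 95.96434020996094) 10.43747615814209
[[254.9136 234.3262]
 [272.2987 139.9498]
 [373.1909 158.5351]
 [355.8057 252.9116]]
[[0.3751 0.1094 0.006 ]
 [0.3993 0.2158 0.006 ]
 [0.5041 0.1965 0.006 ]
 [0.49   0.0861 0.006 ]] [[0.4421 0.1546 0.006 ]]
[0.6025 0.1329 0.2005] [-179.9851   -0.0161   90.0776]
tape 0.79 (317.50506591796875, 192.92892456054688) (63.26737976074219, 73.88318634033203) 4.085616588592529
[[283.3198 227.5228]
 [288.5837 153.8274]
 [351.6904 158.335 ]
 [346.4264 232.0305]]
[[0.5666 0.0779 0.036 ]
 [0.574  0.1542 0.036 ]
 [0.6342 0.15   0.036 ]
 [0.6314 0.073  0.036 ]] [[0.6016 0.1152 0.036 ]]
tape 0.76 (130.95001220703125, 394.14996337890625) (11.489459037780762, 25.610090255737305) 74.74488067626953
[[117.0846 391.9769]
 [141.7923 385.2384]
 [144.8154 396.323 ]
 [120.1077 403.0615]]
[[ 0.3544 -0.1436  0.036 ]
 [ 0.3867 -0.1327  0.036 ]
 [ 0.3875 -0.1506  0.036 ]
 [ 0.3547 -0.1618  0.036 ]] [[ 0.3709 -0.1471  0.036 ]]
```

View pics/c_pad.png

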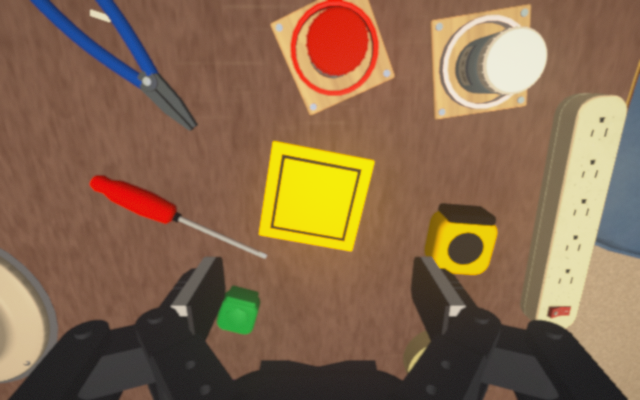

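View pics/c_tape.png

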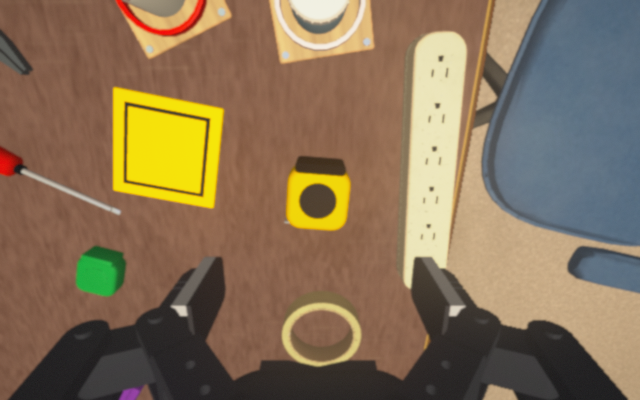

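```bash
python3 - <<'E'
from h import *
np.set_printoptions(precision=4,suppress=True)
p=cams.get_image("wrist")
def warp(im,pos,rpy,c,z,half,s):
    n=int(2*half/s); src=np.float32([[0,0],[n,0],[n,n],[0,n]])
    W=np.c_[c[0]-half+src[:,0]*s, c[1]+half-src[:,1]*s, np.full(4,z)]
    H=cv2.getPerspectiveTransform(w2px(p,W,pos,rpy).astype(np.float32),src)
    return cv2.warpPerspective(im,H,(n,n),flags=cv2.INTER_CUBIC)
t=cv2.imread("pics/c_tape.png"); T=(np.array([.6025,.1329,.2005]),[-179.985,-.016,90.078])
q=cv2.imread("pics/c_pad.png"); Q=(np.array([.4466,.1857,.1998]),[179.973,-.014,90.022])
a=warp(t,*T,(.602,.112),.036,.06,.0003); b=warp(q,*Q,(.443,.158),.006,.08,.0004)
for im in(a,b):
    for k in range(0,400,50): cv2.line(im,(k,0),(k,6),(255,255,255),1);cv2.line(im,(0,k),(6,k),(255,255,255),1)
cv2.imwrite("pics/rect.png",np.hstack([a,b]))
for im,c,h,s,n in((a,(.602,.112),.06,.0003,"tape"),(b,(.443,.158),.08,.0004,"pad")):
    hsv=cv2.cvtColor(im,cv2.COLOR_BGR2HSV); m=cv2.inRange(hsv,(20,150,90),(35,255,255))
    k=cv2.findContours(m,cv2.RETR_EXTERNAL,cv2.CHAIN_APPROX_NONE)[0]; k=max(k,key=cv2.contourArea)
    (x,y),sz,ang=cv2.minAreaRect(k); print(n,c[0]-h+x*s,c[1]+h-y*s,np.array(sz)*s,ang)
E
```

```text
tape 0.6015298400878907 0.10800001525878905 [0.0625 0.0642] 4.610649108886719
pad 0.4422592041015625 0.15201154785156248 [0.1103 0.1104] 10.975654602050781
```

View pics/rect.png

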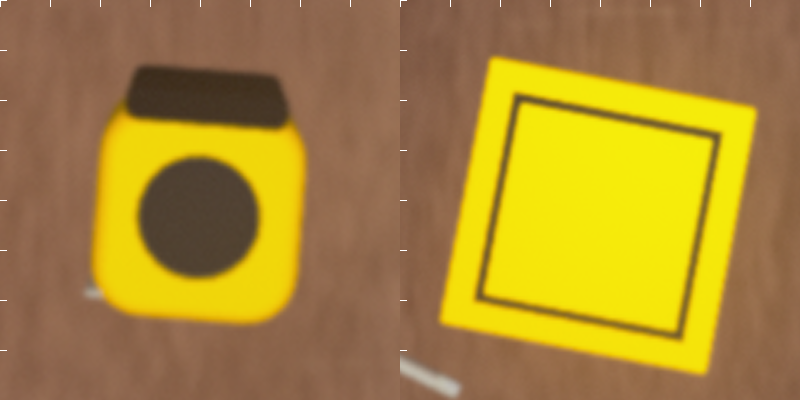

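```bash
python3 - <<'E'
from h import *
np.set_printoptions(precision=4,suppress=True)
robot.movep([.6015,.1095,.12],[180,0,85.4])
grasp([.6015,.1095],.002,lift=.12)
place([.4424,.1518],.007,[180,0,79.0],hi=.1)
robot.movep([.445,.175,.2],DOWN); robot.wait(.3)
p,pos,rpy=shot("c_done"); print(robot.read_t())
half,s,c=.08,.0004,(.443,.158); out=[]
for z in(.006,.041):
    n=400; src=np.float32([[0,0],[n,0],[n,n],[0,n]])
    W=np.c_[c[0]-half+src[:,0]*s, c[1]+half-src[:,1]*s, np.full(4,z)]
    H=cv2.getPerspectiveTransform(w2px(p,W,pos,rpy).astype(np.float32),src)
    out.append(cv2.warpPerspective(p["pixels"],H,(n,n),flags=cv2.INTER_CUBIC))
cv2.imwrite("pics/rect2.png",np.hstack(out))
E
```

```text
grip 0.7282542800140547 0.7302982323185679 44.04305216157809 42.3167
hit True [0.4422 0.1518 0.0076] [-1.1002 -0.609   5.7827]
46.5167
47.1333
```

View pics/rect2.png

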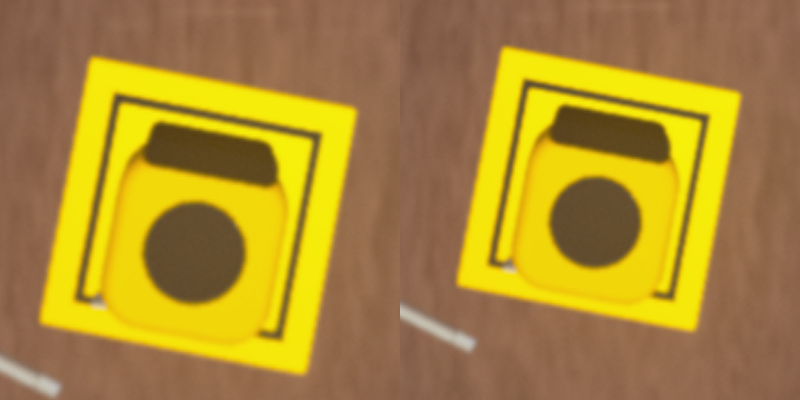

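```bash
python3 - <<'E'
from h import *
np.set_printoptions(precision=4,suppress=True)
C=np.array([.4424,.1518]); th=np.radians(-11); ex=np.array([np.cos(th),np.sin(th)]); ey=np.array([-ex[1],ex[0]])
robot.movep([*(C+.027*ex),.21],[180,0,-11]); robot.wait(.3)
p,pos,rpy=shot("fin_tape"); print(pos,rpy,robot.read_t())
n,s=400,.0003; src=np.float32([[0,0],[n,0],[n,n],[0,n]]); out=[]
for z in(.006,.041):
    xy=C+((src[:,:1]-200)*s)*ex-((src[:,1:]-200)*s)*ey
    H=cv2.getPerspectiveTransform(w2px(p,np.c_[xy,np.full(4,z)],pos,rpy).astype(np.float32),src)
    out.append(cv2.warpPerspective(p["pixels"],H,(n,n),flags=cv2.INTER_CUBIC))
cv2.imwrite("pics/rect3.png",np.hstack(out))
sc=cams.get_image("scene")["pixels"]; sd=cams.get_image("side")["pixels"]
cv2.imwrite("pics/fin.png",np.hstack([cv2.resize(sc[110:310,220:420],(400,400)),cv2.resize(sd[140:340,190:390],(400,400))]))
E
```

```text
[0.4689 0.1467 0.21  ] [-179.9993    0.0033  -10.9912] 48.9833
```

View pics/rect3.png

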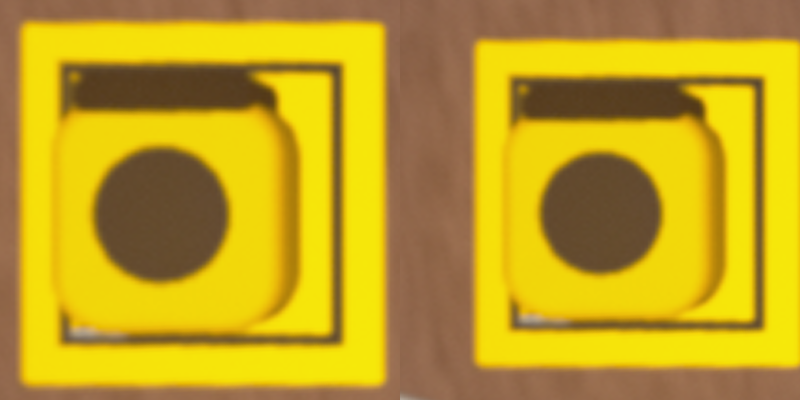

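View pics/fin.png

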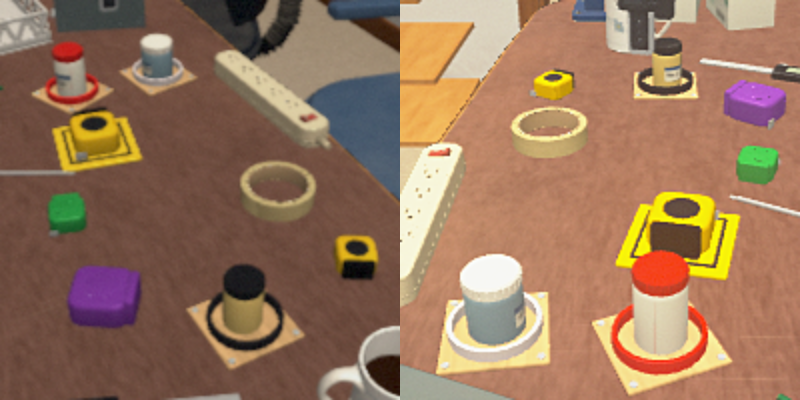

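```bash
python3 -c "
from cell import robot
print(robot.finish_job(),robot.read_t())"
```

```text
the job is handed in; nothing more can be done
the job is handed in; nothing more can be done
```

The job is handed in at about 49 s on the robot's clock: the final pictures show each jar upright in the holder matching its lid, and the tape measure parallel to the pad and within about 2 mm of the middle of its outline. I did not re-measure the mug and the masking tape, but the arm never went near either.

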